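# Hold a square in the corner of a tacked post

### The job

Check that the tacked post stands square: pick up the standing square, set it down upright in the open length of the steel channel with its back towards the post and at least 40 mm short of it, then slide it along the channel floor (do not bring it down from above next to the post) until its back lies flat against the post and its foot lies flat on the channel floor. Keep hold of it and keep pressing it firmly against the post: the job finishes while you are still holding it there. Do not tip the square over, and leave the tube offcut, the screwdriver and the magnet where they are.

Things in the scene. Friction and masses are not known exactly. Their poses are not given: they have to be found in the camera images.
- square_blade (a point): Middle of the square's upright blade, 55 mm above the underside (about half-way up) and 15 mm to -y of the flat back. Same axes as the square: x across the 10 mm thickness, y out of the back, z up. The blade is free on both x sides from 20 to 100 mm above the underside; grip it there across its thickness.
- square_heel (a point): Outer corner of the square: lower edge of its flat back, in the middle of the 24 mm width, at the height of the underside. Same axes as the square (y out of the back, x across the thickness, z up).
- square_top (a point): Point on the square's flat back, straight above the heel and 85 mm up, in the middle of the blade's thickness. Same axes.
- square: Engineer's square, bare metal, loose, 0.2-0.45 kg, an L standing upright by itself: aluminium foot bar 100 mm long (own y), 24 wide (x), 20 high; steel blade 10 mm thick (x), 30 wide (y), rising from the foot's +y end to 100 mm above the underside. Its flat back is the +y end, over the full height. Origin: the heel, i.e. lower edge of the back, mid-width; foot runs 100 mm to -y. z up.
- post_foot (a point): Inner corner of the workpiece: where the post's flat face meets the channel floor, mid-width. y runs along the channel from the open end into the post's face, x across, z up. The floor is 5 mm above the bench; the open channel in front of the face is 205 mm long. The post is 36 x 36 mm and rises 90 mm above the floor.
- open_end (a point): End of the channel floor farthest from the post, in the middle of its width, 205 mm to -y of post_foot; the channel is open there.
- channel: Workpiece, fixed to the bench: bare steel U-channel lying open side up, 250 mm long, 38 mm wide inside, walls 4 mm thick rising 15 mm above its floor, with a square-tube post standing in it near one end. Origin on the bench under the channel's middle, 80 mm to -y of the post's face; axes as post_foot. Rigid.
- offcut: Bystander: loose offcut of hollow square tube, 40 by 40 by 80 mm, lying on the bench along its own y; origin at the centre of its underside. Its place and the square's may be swapped.
- driver: Bystander: loose screwdriver lying on the bench.
- magnet: Bystander: loose welding magnet, a flat block 90 by 60 by 20 mm; origin at the centre of its underside.
There are look-alikes about, which are no part of the job. Several things have the shape of the square; the one meant has the colours described above.

How it is judged:
By the outcome, as a careful person would: the job done as asked, in the order asked, and still so for the second after the job is handed in, while the arm keeps its last pose, push and grip.
It also fails if it takes over 42 s, if anything falls off the work surface, if the arm or the gripper's body presses on something with over 40 N, if the wrist force passes 120 N, or if a joint passes its speed limit or range.

### The arm

A 7-joint arm with a two-finger parallel gripper is mounted at the origin on the work surface. World frame = base frame: x ahead of the robot, y to its left, z up, the work surface at z = 0. Lengths are in m, angles in rad, forces in N, time in s.
With the tool pointing down it reaches from about 0.425 to 0.875 m from the base axis. Payload 4.7 kg.
Tool frame: the origin (TCP) lies between the finger pads; the fingertips stand 19 mm ahead of it and the grasp point (between the pads) is the TCP; z points along the fingers, y is the line along which they close (so a half turn about z gives the same grasp; the last joint's range is limited). The gripper opens to 85 mm and grips with 20 to 120 N. Pads are 22 mm wide; open, the fingers measure 114 mm over their backs; the gripper's body (76 mm by 85 mm) begins 54 mm behind the grasp point. The pads swing forward as they close: fully open they stand 13 mm farther back than shut.
Start: joints at [1.115, 0.321, -0.07, 1.45, 0.023, 1.371, -0.057], TCP at [0.294, -0.58, 0.25] pointing down, gripper open.
Joint ranges: [-2.86, 2.86], [-0.3, 2.09], [-1.38, 1.24], [0.06, 2.45], [-1.56, 4.7], [0.09, 2.05], [-2.69, 2.69]. Speed limits (rad/s): [2.57, 2.57, 3.14, 3.14, 3.14, 3.14, 3.14].

### API

Orientations are given as a unit quaternion [w, x, y, z].
In Python, from bench import bot gives the robot as it stands.
- The arm moves only by the shell command python3 -m pendant 'ROWS'. ROWS is JSON, a list of rows, each a list of 7 numbers: the shift along the tool's x, y, z in m, then the turn, a rotation vector about the tool's x, y, z in degrees, then the opening, from 0 (shut) to 1 (fully open). In form: [[dx, dy, dz, ax, ay, az, hand], ...]. A call has 1 to 12 rows; each row is the pose to reach, as a shift and turn from the pose commanded when the call began, along the tool's axes at that moment; what a row does not reach only later rows make up. A row lasts 1/12 s, in which the tool goes at most 41.7 mm and 7.16 degrees, less where a joint would pass 70% of its speed; a pose out of reach is approached as far as the arm can. A call with a gripper value outside its range is refused whole. The fingers move at their own pace and stop on an object; the grip force is fixed at half the most. Time passes only in rows, so rows that repeat a pose let the fingers close. It gives the time, the measured TCP pose, the force, the opening and the grip force at its end, in the units of the state.
- bot.sense(): the state, without advancing time (a new reading comes with each control period).
- bot.camera(name): name is "scene" or "top" or "wrist"; returns (picture, depth): 400x640x3 uint8, red, green, blue; 400x640 float32, m along the optical axis (not along the pixel's ray), 0 where there is no reading.
- bot.camera_info(name): a dict with "fx", "fy", "cx", "cy" (pixels), "dist_coeffs" ([k1, k2, p1, p2, k3] as OpenCV has them; the pictures are not rectified), "world_from_camera" (4x4, takes a point from camera to world coordinates). Camera axes: x right, y down, z forward; pixel columns grow to the right and rows downward; lengths in m; the calibration is good to about 2 mm. A picture is of the moment at which its call begins: read the wrist's pose just before it. camera_info takes no time and is no camera call; for the wrist camera it gives the pose at the moment of the call.
- bot.close_job(): hands the job in; it is judged then, once.
The state is a dict: "t": time; "joint_pos": joint angles; "dq": joint speeds; "effort": joint torques, N m; "tcp_pos": TCP position; "tcp_rot": TCP orientation; "wrist_force": force on the tool from outside, world axes, zero at the start; "ft_torque": the same for the moment, N m; "width": finger opening in m; "finger_force": force on a finger pad.
Only numpy, scipy, OpenCV 4.12 (cv2) and the standard library are available. Lean on these libraries where they do the work, as an engineer would, in place of code of your own. Each camera call takes 0.05 s, during which the arm holds its last target. There are 200 camera calls.

## Working session

There is one attempt and no reset: what is moved stays moved. The work goes in short steps, Python scripts to look and compute and a shell command to move; the robot and the scene stay as the last step left them, time stands still between calls to the robot, and variables do not carry over. Pictures are saved under pics/ and viewed, at most 10 in all, crops included, and the job is handed in when it is done.

```bash
ls; mkdir -p pics; cat > h.py <<'E'
import numpy as np, cv2
from bench import bot
def snap(name,cam):
    info=bot.camera_info(cam); p,d=bot.camera(cam)
    cv2.imwrite(f'pics/{name}.png',p[:,:,::-1]); np.savez(f'pics/{name}.npz',p=p,d=d,T=np.array(info['world_from_camera']),K=np.array([info['fx'],info['fy'],info['cx'],info['cy']]),D=np.array(info['dist_coeffs']))
def load(n): return np.load(f'pics/{n}.npz')
def ray(s,u,v):
    fx,fy,cx,cy=s['K']; K=np.array([[fx,0,cx],[0,fy,cy],[0,0,1]])
    q=cv2.undistortPoints(np.array([[[u,v]]],float),K,s['D'])[0,0]; return np.array([q[0],q[1],1])
def pt(s,u,v):  # by depth
    d=s['d'][int(v)-1:int(v)+2,int(u)-1:int(u)+2]; d=np.median(d[d>0]) if (d>0).any() else 0
    return (s['T']@np.r_[ray(s,u,v)*d,1])[:3]
def ptz(s,u,v,z): # on plane z
    r=s['T'][:3,:3]@ray(s,u,v); o=s['T'][:3,3]; return o+r*(z-o[2])/r[2]
def cloud(s):
    h,w=s['d'].shape; fx,fy,cx,cy=s['K']; K=np.array([[fx,0,cx],[0,fy,cy],[0,0,1]])
    g=np.stack(np.meshgrid(np.arange(w),np.arange(h)),-1).reshape(-1,1,2).astype(float)
    q=cv2.undistortPoints(g,K,s['D'])[:,0]; d=s['d'].reshape(-1,1)
    P=np.c_[q*d,d]@s['T'][:3,:3].T+s['T'][:3,3]; P[d[:,0]==0]=np.nan; return P.reshape(h,w,3)
E
python3 - <<'E'
from h import *
np.set_printoptions(precision=4,suppress=True)
print(bot.sense())
snap('top1','top'); snap('sc1','scene')
for n in('top1','sc1'): s=load(n); print(s['T'],s['K'])
E
```

```text
pics
{'t': 0.0, 'joint_pos': array([ 1.1151,  0.3218, -0.0701,  1.4517,  0.0226,  1.3708, -0.0569]), 'dq': array([-0.0005,  0.001 ,  0.001 , -0.0003, -0.    ,  0.0008,  0.0004]), 'effort': array([  0.    , -49.3582,  -0.382 , -31.4331,   0.013 ,   0.0116,
         0.    ]), 'tcp_pos': array([ 0.294 , -0.5792,  0.2492]), 'tcp_rot': array([-0.0009,  0.9725,  0.2327, -0.0003]), 'wrist_force': array([ 0.2671, -0.6415, -0.1359]), 'ft_torque': array([ 0.0527, -0.0149,  0.028 ]), 'finger_force': 0.0, 'width': 0.08522184259485972}
[[-0.0145 -0.9747  0.2231  0.3128]
 [-0.9999  0.0136 -0.0057 -0.0523]
 [ 0.0025 -0.2231 -0.9748  1.2224]
 [ 0.      0.      0.      1.    ]] [410.0476 410.0476 321.7171 197.9727]
[[-0.5023  0.6331 -0.589   1.1122]
 [ 0.8647  0.3717 -0.3378  0.2265]
 [ 0.0051 -0.679  -0.7341  0.7826]
 [ 0.      0.      0.      1.    ]] [391.5268 391.5268 321.6195 193.9438]
```

View pics/top1.png

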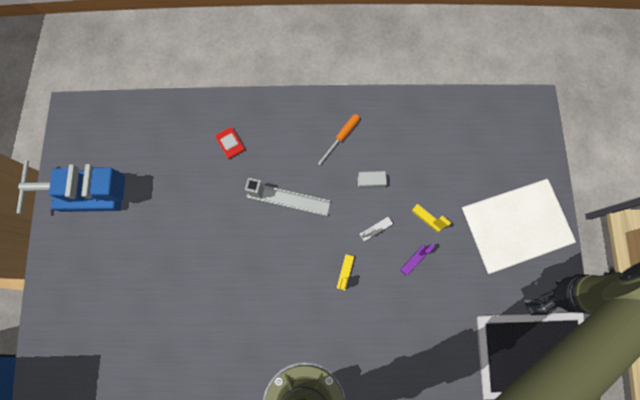

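View pics/sc1.png

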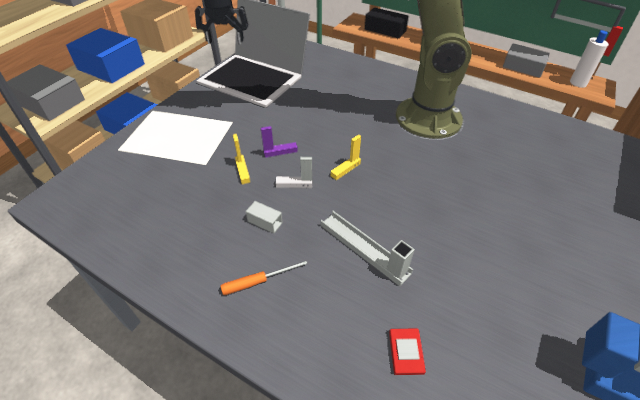

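The top view shows four L-shaped things: yellow at (432,217), yellow at (346,272), purple at (418,258) and grey at (376,229). The grey one fits, being bare metal; in the scene view it is at (297,175). The channel runs from about (328,208) to the post at (254,186). The offcut is at (372,179), the driver at (340,140) and the magnet at (230,142).

I'll confirm the grey one in an enlarged crop and measure it.

```bash
python3 - <<'E'
from h import *
a=load('top1')['p'][165:255,235:405,::-1]; b=load('sc1')['p'][140:290,250:430,::-1]
a=cv2.resize(a,(800,424),interpolation=cv2.INTER_CUBIC)[:, :]; 
b=cv2.resize(b,(720,600),interpolation=cv2.INTER_CUBIC)
cv2.imwrite('pics/c1.png',a); cv2.imwrite('pics/c2.png',b)
E
```

```text
(no output)
```

View pics/c1.png

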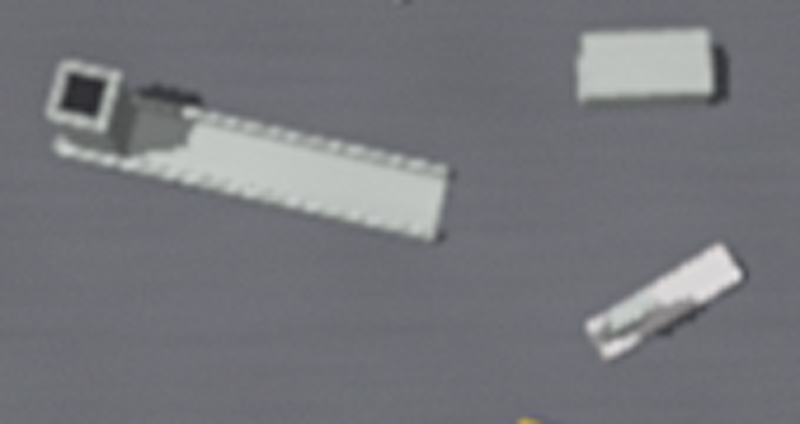

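View pics/c2.png

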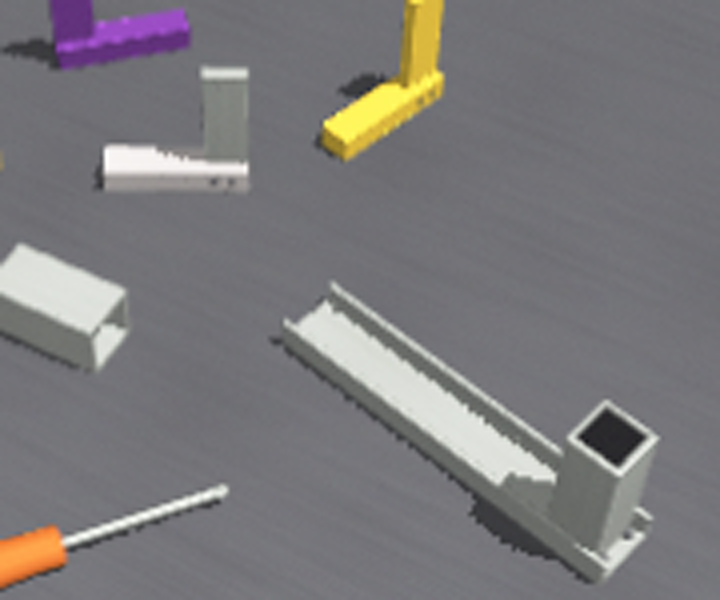

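The crop confirms the grey L: pale aluminium foot, darker steel blade at its lower-left end (top-crop heel about (597,340), foot running to (735,262)). Now I'll fit poses from the depth.

```bash
python3 - <<'E'
from h import *
np.set_printoptions(precision=4,suppress=True)
t=load('top1'); c=load('sc1'); A=cloud(t); B=cloud(c)
def rect(P,l):
    P=P[~np.isnan(P[:,0])]; (m,sz,an)=cv2.minAreaRect((P[:,:2]*1000).astype(np.float32)); print(l,len(P),'ctr',np.array(m),'size',np.array(sz),'ang',an,'z med',np.median(P[:,2])*1000)
def sel(C,lo,hi,z0,z1):
    P=C.reshape(-1,3); return P[(P[:,:2]>=lo).all(1)&(P[:,:2]<=hi).all(1)&(P[:,2]>z0)&(P[:,2]<z1)]
q=pt(t,385,223); print('foot',q, 'bench',pt(t,340,220)); 
o=ptz(t,376,229,.01)[:2]
for n,C in(('top',A),('sc',B)):
    for z0,z1 in((.012,.026),(.03,.11),(.09,.12)): 
        P=sel(C,o-.08,o+.08,z0,z1); 
        if len(P)>5: rect(P,f'{n} square {z0}')
k=ptz(t,290,199,.01)[:2]; print('channel about',k)
for n,C in(('top',A),('sc',B)):
    for z0,z1 in((.013,.03),(.003,.03),(.04,.12),(.085,.12)):
        P=sel(C,k-[.08,.16],k+[.08,.16],z0,z1)
        if len(P)>5: rect(P,f'{n} channel {z0}')
# pixel picks in top crop (scale 4.706, off 235,165)
f=lambda x,y,z:ptz(t,235+(x+.5)/4.706-.5,165+(y+.5)/4.706-.5,z)*1000
print('open end corners z20',f(448,170,.02),f(437,240,.02))
print('post top corners z95',f(67,60,.095),f(124,70,.095),f(105,132,.095),f(48,122,.095))
print('foot far corners z20',f(723,243,.02),f(745,275,.02),'heel corners',f(585,325,.02),f(605,358,.02))
g=lambda x,y,z:ptz(c,250+(x+.5)/4-.5,140+(y+.5)/4-.5,z)*1000
print('sc: foot bottom',g(104,190,0),g(248,190,0),'foot top near',g(104,170,.02),'blade top',g(203,78,.1),g(248,78,.1),g(203,68,.1),g(248,68,.1))
print('sc: open end tops z20',g(285,322,.02),g(333,285,.02),'post top',g(605,402,.095),g(657,438,.095),g(619,470,.095),g(568,437,.095))
E
```

```text
foot [ 0.5089 -0.2462  0.0205] bench [ 0.5237 -0.1137 -0.001 ]
top square 0.012 207 ctr [ 476.6391 -195.4358] size [ 36.5116 157.8893] ang 38.66167449951172 z med 20.53794231237105
top square 0.03 69 ctr [ 476.6935 -187.2681] size [10.3967 30.2295] ang 30.994779586791992 z med 97.57866404943604
top square 0.09 44 ctr [ 476.8472 -187.5238] size [10.3967 29.6329] ang 30.994779586791992 z med 99.83926370030349
sc square 0.012 276 ctr [ 473.6877 -194.6173] size [ 34.7945 157.1357] ang 35.661895751953125 z med 20.15790553002428
sc square 0.03 244 ctr [ 475.98 -187.9 ] size [12.4956 29.3903] ang 31.608421325683594 z med 70.87073552276468
sc square 0.09 61 ctr [ 475.7847 -187.6874] size [11.9313 29.0996] ang 34.770965576171875 z med 97.980067232593
channel about [0.5884 0.0369]
top channel 0.013 288 ctr [589.7105  44.3144] size [249.0537  47.707 ] ang 76.42098236083984 z med 20.227669345099564
top channel 0.003 1786 ctr [588.5236  37.0326] size [159.6752 319.7833] ang 0.05052606761455536 z med 5.628156809648455
top channel 0.04 229 ctr [612.3506 139.2354] size [38.0567 35.4292] ang 78.14926
[... 750 characters left out ...]
7261  95.    ] [588.8165 124.4491  95.    ] [595.5118 159.0507  95.    ]
foot far corners z20 [ 529.2856 -256.9767   20.    ] [ 508.544 -269.913   20.   ] heel corners [ 478.3289 -167.5464   20.    ] [ 457.3688 -179.3684   20.    ]
sc: foot bottom [ 526.5653 -256.2962    0.    ] [ 476.1167 -170.3617    0.    ] foot top near [ 525.9575 -254.7542   20.    ] blade top [ 486.251  -196.6826  100.    ] [ 471.5009 -171.572   100.    ] [ 478.0636 -201.856   100.    ] [ 463.2162 -176.5807  100.    ]
sc: open end tops z20 [578.3995 -81.2397  20.    ] [536.7345 -70.0699  20.    ] post top [591.4738 126.6915  95.    ] [599.4911 159.8966  95.    ] [628.6227 149.9658  95.    ] [622.7715 118.404   95.    ]
```

Fitted poses, with sizes matching the description:
- Square: blade centre at about (476,-187.5) mm, +y heading about 120.5°.
- Channel: heading about 76.3°, post_foot at about (607.4,122,5), so open_end at about (559,-77).

I'll go above the blade with tool x along the square's +y.

```bash
python3 -m pendant '[[0.03,-0.024,0,0,0,-7,1],[0.06,-0.048,0,0,0,-14,1],[0.09,-0.071,0,0,0,-21,1],[0.12,-0.095,0,0,0,-28,1],[0.15,-0.118,0,0,0,-35,1],[0.18,-0.142,0,0,0,-42,1],[0.21,-0.166,0,0,0,-49,1],[0.24,-0.19,0,0,0,-56,1],[0.27,-0.214,0,0,0,-63,1],[0.3,-0.238,0,0,0,-70,1],[0.33,-0.26,0,0,0,-77,1],[0.34,-0.268,0,0,0,-84,1]]'; python3 -m pendant '[[0,0,0,0,0,-7,1],[0,0,0,0,0,-9.6,1],[0,0,0,0,0,-9.6,1]]'
python3 - <<'E'
from h import *
from scipy.spatial.transform import Rotation as R
np.set_printoptions(precision=4,suppress=True)
s=bot.sense(); print(s['t'],s['tcp_pos'],R.from_quat(s['tcp_rot'],scalar_first=True).as_matrix(),s['joint_pos'])
snap('w1','wrist'); print(load('w1')['T'])
E
```

```text
t: 1.1
tcp_pos: [0.4783, -0.18, 0.2504]
tcp_rot: [-0.0, 0.561, 0.828, 0.001]
wrist_force: [0.4, 0.8, -0.1]
width: 0.0853
finger_force: 0.0
t: 1.35
tcp_pos: [0.476, -0.1862, 0.2499]
tcp_rot: [-0.0, 0.495, 0.869, -0.0]
wrist_force: [0.2, 0.0, 0.1]
width: 0.0853
finger_force: 0.0
1.35 [ 0.476  -0.1862  0.2499] [[-0.5096  0.8604 -0.0008]
 [ 0.8604  0.5096  0.0001]
 [ 0.0005 -0.0006 -1.    ]] [ 0.7909  0.0484 -0.4821  1.7754  0.0232  1.3241  0.8383]
[[ 0.8607  0.487   0.1487  0.438 ]
 [ 0.5092 -0.8227 -0.2528 -0.1221]
 [-0.0008  0.2933 -0.956   0.3749]
 [ 0.      0.      0.      1.    ]]
```

View pics/w1.png

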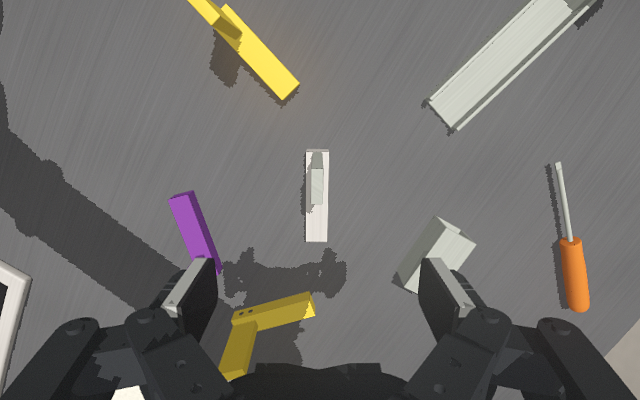

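The wrist view shows the square upright in the middle: foot from (304,150) to (328,242), blade top around (317,185), back end up. It is well aligned with the tool. The channel's open end is at about (440,115). I'll refine both with this view's depth.

```bash
python3 - <<'E'
from h import *
np.set_printoptions(precision=2,suppress=True)
s=load('w1'); C=cloud(s)
def rect(P,l):
    m,sz,an=cv2.minAreaRect((P[:,:2]*1000).astype(np.float32)); print(l,len(P),np.array(m),np.array(sz),an,np.median(P[:,2])*1000)
Q=C[140:255,290:345].reshape(-1,3)
rect(Q[(Q[:,2]>.092)&(Q[:,2]<.11)],'blade top'); rect(Q[(Q[:,2]>.012)&(Q[:,2]<.11)],'square all'); F=Q[(Q[:,2]>.015)&(Q[:,2]<.024)]; rect(F,'foot top')
Q=C[0:135,415:610].reshape(-1,3); W=Q[(Q[:,2]>.016)&(Q[:,2]<.025)]; rect(W,'walls'); Fl=Q[(Q[:,2]>.002)&(Q[:,2]<.010)]; rect(Fl,'floor'); print(np.nanmedian(C[300:330,180:200,2]))
for u,v,z in((424,101,.02),(453,131,.02),(560,0,.02)): print(ptz(s,u,v,z)*1000)
E
```

```text
blade top 448 [ 475.26 -187.25] [ 9.07 29.84] 30.633739471435547 101.12474600448515
square all 2041 [ 493.21 -217.47] [ 23.32 100.47] 30.20159339904785 21.58352412664505
foot top 1418 [ 493.26 -217.48] [ 23.18 100.4 ] 30.06037139892578 21.171348542675826
walls 1716 [580.14  11.86] [185.36  47.12] 75.8350601196289 20.853036660937214
floor 9294 [607.31   4.99] [223.87 140.18] 34.00858688354492 5.647740814837265
0.27743440081521337
[533.46 -76.86  20.  ]
[576.18 -85.61  20.  ]
[593.4   73.99  20.  ]
```

```bash
python3 -m pendant '[[-0.002,-0.001,0.035,0,0,0.4,1],[-0.002,-0.001,0.07,0,0,0.4,1],[-0.002,-0.001,0.105,0,0,0.4,1],[-0.002,-0.001,0.14,0,0,0.4,1],[-0.002,-0.001,0.165,0,0,0.4,1],[-0.002,-0.001,0.18,0,0,0.4,1],[-0.002,-0.001,0.185,0,0,0.4,1],[-0.002,-0.001,0.185,0,0,0.4,1]]'
python3 -m pendant '[[0,0,0,0,0,0,0.6],[0,0,0,0,0,0,0.4],[0,0,0,0,0,0,0.3],[0,0,0,0,0,0,0.2],[0,0,0,0,0,0,0],[0,0,0,0,0,0,0],[0,0,0,0,0,0,0],[0,0,0,0,0,0,0],[0,0,0,0,0,0,0],[0,0,0,0,0,0,0],[0,0,0,0,0,0,0],[0,0,0,0,0,0,0]]'
```

```text
t: 2.07
tcp_pos: [0.4751, -0.1888, 0.0639]
tcp_rot: [-0.002, 0.5, 0.866, -0.0]
wrist_force: [0.4, -0.0, 0.8]
width: 0.0858
finger_force: 0.0
t: 3.07
tcp_pos: [0.4767, -0.189, 0.0658]
tcp_rot: [0.0, 0.499, 0.867, 0.0]
wrist_force: [-0.7, -0.2, 5.7]
width: 0.0096
finger_force: 59.5
```

Gripped (9.6 mm, 59.5 N). I'll lift, carry over the channel and turn, heel about 85 mm short of the post.

```bash
python3 -m pendant '[[0,0,-0.01,0,0,0,0],[0,0,-0.03,0,0,0,0],[0,0,-0.05,0,0,0,0],[0,0,-0.06,0,0,0,0],[0,0,-0.06,0,0,0,0]]'
python3 -m pendant '[[0.006,0.01,0,0,0,2,0],[0.02,0.03,0,0,0,6.5,0],[0.035,0.053,0,0,0,11.5,0],[0.05,0.076,0,0,0,17,0],[0.066,0.1,0,0,0,22,0],[0.082,0.125,0,0,0,27.5,0],[0.098,0.15,0,0,0,33,0],[0.112,0.171,0,0,0,38,0],[0.122,0.187,0,0,0,41.5,0],[0.128,0.196,0,0,0,43.5,0],[0.13,0.198,0,0,0,43.9,0],[0.13,0.198,0,0,0,43.9,0]]'
python3 - <<'E'
from h import *
snap('w2','wrist'); snap('sc2','scene'); snap('top2','top'); print(bot.sense()['tcp_pos'],bot.sense()['joint_pos'])
a=cv2.resize(load('sc2')['p'][140:290,250:430,::-1],(480,400),interpolation=cv2.INTER_CUBIC)
b=load('w2')['p'][:,180:500,::-1]
cv2.imwrite('pics/m2.png',np.hstack([a,b]))
E
```

```text
t: 3.48
tcp_pos: [0.4773, -0.1895, 0.1272]
tcp_rot: [0.002, 0.499, 0.866, -0.0]
wrist_force: [0.0, -0.2, -4.0]
width: 0.0093
finger_force: 58.9
t: 4.48
tcp_pos: [0.5813, 0.0238, 0.1237]
tcp_rot: [-0.001, 0.786, 0.618, -0.001]
wrist_force: [-0.9, -0.3, -4.6]
width: 0.0096
finger_force: 58.9
[0.58148765 0.02109089 0.12448818] [ 0.36456969  0.31786934 -0.52488033  1.75740107  0.17631627  1.11481848
 -0.4585363 ]
```

View pics/m2.png

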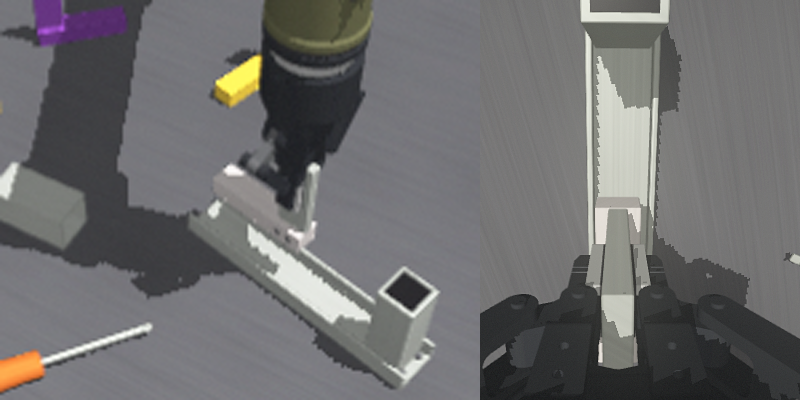

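The square hangs over the channel, roughly parallel to it. In the right half (wrist) the foot's back end is at about (618,222), between the walls at 590 and 652. I'll measure lateral fit, yaw and tilt relative to the channel with the depth.

```bash
python3 - <<'E'
from h import *
from scipy.spatial.transform import Rotation as R
np.set_printoptions(precision=2,suppress=True)
s=bot.sense(); p=s['tcp_pos']; M=R.from_quat(s['tcp_rot'],scalar_first=True).as_matrix(); print(M)
print('tool x heading',np.degrees(np.arctan2(M[1,0],M[0,0])))
h=np.degrees(np.arctan2(M[1,0],M[0,0])); hr=np.radians(h)
B=np.array([[np.cos(hr),np.sin(hr),0],[np.sin(hr),-np.cos(hr),0],[0,0,1]])
for n in('w2','sc2'):
    C=cloud(load(n)).reshape(-1,3); C=C[~np.isnan(C[:,0])]; L=(C-[p[0],p[1],0])@B.T*1000
    W=L[(L[:,0]>35)&(L[:,0]<95)&(abs(L[:,1])<35)&(L[:,2]>17)&(L[:,2]<23)]
    for sg in(-1,1):
        w=W[W[:,1]*sg>0]
        if len(w)>10: k=np.polyfit(w[:,0],w[:,1],1); print(n,'wall',sg,len(w),'y med',np.median(w[:,1]),np.percentile(w[:,1],[3,97]),'slope deg',np.degrees(np.arctan(k[0])))
    F=L[(L[:,0]>95)&(L[:,0]<115)&(abs(L[:,1])<17)&(L[:,2]>25)&(L[:,2]<88)]
    if len(F): k=np.polyfit(F[:,2],F[:,0],1); ky=np.polyfit(F[:,1],F[:,0],1); print(n,'post face',len(F),np.median(F[:,0]),'tilt',np.degrees(np.arctan(k[0])),'yaw',np.degrees(np.arctan(ky[0])))
    S=L[(L[:,0]>10)&(L[:,0]<25)&(abs(L[:,1])<15)&(L[:,2]>40)&(L[:,2]<175)]
    for nm,T in(('backfoot',S[S[:,2]<76]),('bladeback',S[S[:,2]>84])):
        if len(T): print(n,nm,len(T),T.min(0),T.max(0),np.median(T,0))
    Bk=S[(S[:,0]>13)]
    if len(Bk)>20: print(n,'back fit tilt deg',np.degrees(np.arctan(np.polyfit(Bk[:,2],Bk[:,0],1)[0])))
    F=L[(L[:,0]<-18)&(L[:,0]>-95)&(abs(L[:,1])<20)&(L[:,2]>70)&(L[:,2]<88)]
    if len(F)>20: print(n,'foot top slope',np.degrees(np.arctan(np.polyfit(F[:,0],F[:,2],1)[0])),np.median(F,0),len(F),F[:,1].min(),F[:,1].max())
E
```

```text
[[ 0.24  0.97 -0.  ]
 [ 0.97 -0.24 -0.  ]
 [-0.   -0.   -1.  ]]
tool x heading 76.1548145801422
w2 wall -1 633 y med -19.496199120002753 [-21.58 -17.7 ] slope deg 0.04570549461237938
w2 wall 1 648 y med 22.279816711681818 [20.45 24.39] slope deg 0.4930531798311767
w2 post face 1196 103.5652542793142 tilt 0.26753195644514194 yaw -0.2929049851432216
w2 backfoot 386 [ 18.48 -12.72  60.13] [19.96 11.07 75.96] [19.39 -0.63 69.  ]
w2 bladeback 7197 [ 10.   -15.    84.09] [ 20.04  15.   175.  ] [ 14.77  -0.44 151.45]
w2 back fit tilt deg -1.3594117441280194
w2 foot top slope 1.2456651549093452 [-71.6   -0.71  78.97] 164 -12.44085469191109 11.304910731696175
sc2 wall -1 40 y med -20.039793957099096 [-22.76 -18.  ] slope deg -0.4114217148191973
sc2 wall 1 53 y med 22.27408704984561 [18.98 24.08] slope deg -0.4517451334982529
sc2 post face 10 108.02622121246014 tilt 2.1271820713147545 yaw 67.54046729535247
sc2 backfoot 33 [ 10.36 -10.35  58.24] [18.18 10.9  75.38] [16.69  4.03 67.72]
sc2 bladeback 165 [ 10.17 -14.06  85.41] [ 18.66  14.48 174.7 ] [ 14.53   2.29 136.05]
sc2 back fit tilt deg -0.47369333922769075
sc2 foot top slope 0.2609778523334796 [-50.51   2.14  78.49] 250 -13.825590927692717 11.966946167795413
```

Back to post is 84 mm. The square needs +2 mm lateral and +0.3° yaw, and it hangs about 1° tail-low, which will flatten on the floor. Setting it down.

```bash
python3 -m pendant '[[0,0.002,0.005,0,0,0.3,0],[0,0.002,0.018,0,0,0.3,0],[0,0.002,0.03,0,0,0.3,0],[0,0.002,0.04,0,0,0.3,0],[0,0.002,0.045,0,0,0.3,0],[0,0.002,0.048,0,0,0.3,0],[0,0.002,0.048,0,0,0.3,0]]'
python3 -m pendant '[[0,0,0.001,0,0,0,0],[0,0,0.002,0,0,0,0],[0,0,0.003,0,0,0,0],[0,0,0.004,0,0,0,0],[0,0,0.005,0,0,0,0],[0,0,0.005,0,0,0,0],[0,0,0.005,0,0,0,0]]'
```

```text
t: 5.22
tcp_pos: [0.5835, 0.0224, 0.0761]
tcp_rot: [-0.001, 0.788, 0.615, -0.001]
wrist_force: [0.4, 0.5, -3.7]
width: 0.0093
finger_force: 58.7
t: 5.8
tcp_pos: [0.5842, 0.0223, 0.0723]
tcp_rot: [0.0, 0.788, 0.615, -0.0]
wrist_force: [-0.1, 0.3, -4.5]
width: 0.0091
finger_force: 58.7
```

```bash
python3 -m pendant '[[0,0,0.0005,0,0,0,0],[0,0,0.001,0,0,0,0],[0,0,0.001,0,0,0,0]]' | egrep 'pos|force'; python3 -m pendant '[[0,0,0.001,0,0,0,0],[0,0,0.001,0,0,0,0],[0,0,0.001,0,0,0,0]]'| egrep 'pos|force';python3 -m pendant '[[0,0,0.001,0,0,0,0],[0,0,0.001,0,0,0,0],[0,0,0.001,0,0,0,0]]'| egrep 'pos|force'
```

```text
tcp_pos: [0.5842, 0.0224, 0.0712]
wrist_force: [-0.9, 0.9, -4.7]
finger_force: 58.7
tcp_pos: [0.5844, 0.0224, 0.0709]
wrist_force: [-1.8, 0.4, 1.6]
finger_force: 59.6
tcp_pos: [0.5845, 0.0224, 0.0709]
wrist_force: [-4.3, -1.6, 8.3]
finger_force: 60.7
```

Floor contact. One more mm down, then check that it stands flat.

```bash
python3 -m pendant '[[0,0,0.001,0,0,0,0],[0,0,0.001,0,0,0,0],[0,0,0.001,0,0,0,0]]'| egrep 'pos|force|rot'
cat > m.py <<'E'
from h import *
from scipy.spatial.transform import Rotation as R
import sys
np.set_printoptions(precision=2,suppress=True)
n=sys.argv[1]; s=bot.sense(); snap(n,'wrist'); p=s['tcp_pos']; M=R.from_quat(s['tcp_rot'],scalar_first=True).as_matrix()
hr=np.arctan2(M[1,0],M[0,0]); B=np.array([[np.cos(hr),np.sin(hr),0],[np.sin(hr),-np.cos(hr),0],[0,0,1]])
C=cloud(load(n)).reshape(-1,3); C=C[~np.isnan(C[:,0])]; L=(C-[p[0],p[1],0])@B.T*1000
def sel(x0,x1,y,z0,z1): return L[(L[:,0]>x0)&(L[:,0]<x1)&(abs(L[:,1])<y)&(L[:,2]>z0)&(L[:,2]<z1)]
deg=lambda a,b:np.degrees(np.arctan(np.polyfit(a,b,1)[0]))
def rob(F,a,b):
    for _ in range(4):
        k=np.polyfit(F[:,a],F[:,b],1); r=F[:,b]-np.polyval(k,F[:,a]); F=F[abs(r)<max(.6,2*r.std())]
    return np.degrees(np.arctan(k[0])),np.median(F,0),len(F)
print('heading',np.degrees(hr),'toolz',M[:,2],'F',s['wrist_force'],s['ft_torque'],'z',p[2])
W=sel(25,95,35,17,23)
for sg in(-1,1):
    w=W[W[:,1]*sg>0]
    if len(w)>10: print('wall',rob(w,0,1))
F=sel(25,115,17,35,88); F=F[F[:,0]>22]
if len(F)>20: print('post face',rob(F,2,0), 'yaw',rob(F,1,0)[0])
Z=sel(13,22,13,8,108); print('back z<24',np.median(Z[Z[:,2]<24],0),'y range',Z[Z[:,2]<24][:,1].min(),Z[Z[:,2]<24][:,1].max()) if (Z[:,2]<24).any() else 0
Zb=sel(13,22,6,27,102); print('blade back',rob(Zb,2,0) if len(Zb)>20 else len(Zb))
for a,b in((8,26),(27,45),(45,70),(70,95)):
    q=sel(13,22,6,a,b); print(a,len(q),np.percentile(q[:,0],95) if len(q) else '')
F=sel(-88,-25,14,20,32); print('foot top',rob(F,0,2) if len(F)>20 else len(F))
E
python3 m.py w3
```

```text
tcp_pos: [0.5846, 0.0224, 0.0709]
tcp_rot: [0.001, 0.788, 0.615, -0.0]
wrist_force: [-6.1, -0.8, 13.9]
finger_force: 61.6
heading 75.91251727490133 toolz [ 0. -0. -1.] F [-6.14 -0.8  13.92] [-0.07  1.7  -0.01] z 0.07088660240655342
wall (np.float64(0.268430674175622), array([ 62.27, -22.2 ,  21.08]), 1259)
wall (np.float64(0.16739058263995704), array([62.3 , 19.34, 21.08]), 1240)
post face (np.float64(0.009404316386400735), array([101.55,  -0.46,  62.78]), 2380) yaw -0.003274893114322326
back z<24 [16.68 -0.07 16.43] y range -11.85204948317407 11.944490167014417
blade back (np.float64(-0.08469668685868913), array([16.64,  0.03, 77.49]), 1921)
8 252 17.085332444747692
27 249 17.038208270633064
45 533 17.08175109782972
70 906 17.133918152989033
foot top (np.float64(0.9689533777776349), array([-74.1 ,   0.15,  26.36]), 140)
```

It stands flat: back tilt -0.08°, yaw parallel to the post face, 85 mm gap, lateral clearance about 6 mm. Now I'll slide it, easing the down-press slightly.

```bash
python3 -m pendant '[[0.002,-0.001,-0.0005,0,0,0,0],[0.006,-0.001,-0.0005,0,0,0,0],[0.012,-0.001,-0.0005,0,0,0,0],[0.018,-0.001,-0.0005,0,0,0,0],[0.025,-0.001,-0.0005,0,0,0,0],[0.032,-0.001,-0.0005,0,0,0,0],[0.039,-0.001,-0.0005,0,0,0,0],[0.046,-0.001,-0.0005,0,0,0,0],[0.052,-0.001,-0.0005,0,0,0,0],[0.057,-0.001,-0.0005,0,0,0,0],[0.06,-0.001,-0.0005,0,0,0,0],[0.06,-0.001,-0.0005,0,0,0,0]]'; python3 m.py w4
```

```text
t: 7.85
tcp_pos: [0.6004, 0.0799, 0.0709]
tcp_rot: [0.002, 0.789, 0.615, 0.002]
wrist_force: [0.4, -3.0, 6.0]
width: 0.0094
finger_force: 60.4
heading 75.898061376465 toolz [ 0.01 -0.   -1.  ] F [ 0.41 -2.96  5.97] [-0.47 -0.07 -0.03] z 0.07088961475667453
wall (np.float64(0.913154812968713), array([ 83.42, -23.43,  21.06]), 133)
wall (np.float64(1.4300811587480862), array([83.43, 18.26, 21.2 ]), 125)
back z<24 [16.47  0.19 20.9 ] y range -11.502570227984094 12.316497035378648
blade back (np.float64(0.10041823469203943), array([16.57,  0.13, 77.96]), 1918)
8 130 16.79703309017246
27 264 16.841878222262054
45 525 17.00598576871748
70 894 17.056236738929645
foot top (np.float64(0.7292059120307597), array([-74.35,  -9.3 ,  26.69]), 148)
```

```bash
python3 -m pendant '[[0.003,-0.0005,0,0,0,0,0],[0.007,-0.001,0,0,0,0,0],[0.011,-0.0015,0,0,0,0,0],[0.015,-0.002,0,0,0,0,0],[0.018,-0.002,0,0,0,0,0],[0.02,-0.002,0,0,0,0,0],[0.022,-0.002,0,0,0,0,0],[0.022,-0.002,0,0,0,0,0]]'| egrep 'pos|force'; python3 -m pendant '[[0.001,0,0,0,0,0,0],[0.002,0,0,0,0,0,0],[0.002,0,0,0,0,0,0]]'| egrep 'pos|force'; python3 -m pendant '[[0.001,0,0,0,0,0,0],[0.001,0,0,0,0,0,0],[0.001,0,0,0,0,0,0]]'| egrep 'pos|force';  python3 -m pendant '[[0.001,0,0,0,0,0,0],[0.001,0,0,0,0,0,0],[0.001,0,0,0,0,0,0]]'| egrep 'pos|force'
```

```text
tcp_pos: [0.6036, 0.1008, 0.0709]
wrist_force: [-0.9, -3.8, 6.7]
finger_force: 60.5
tcp_pos: [0.604, 0.1021, 0.0709]
wrist_force: [-0.2, -5.5, 7.7]
finger_force: 60.5
tcp_pos: [0.6042, 0.103, 0.0709]
wrist_force: [-1.4, -5.6, 8.1]
finger_force: 60.6
tcp_pos: [0.6045, 0.104, 0.0709]
wrist_force: [-1.6, -4.1, 8.7]
finger_force: 60.6
```

```bash
for i in 1 2; do python3 -m pendant '[[0.0005,0,0,0,0,0,0],[0.001,0,0,0,0,0,0],[0.001,0,0,0,0,0,0]]'| egrep 'pos|force'; done; python3 -m pendant '[[0.0005,0,0,0,0,0,0],[0.001,0,0,0,0,0,0],[0.001,0,0,0,0,0,0]]'| egrep 'pos|force|rot'
```

```text
tcp_pos: [0.6046, 0.1045, 0.0709]
wrist_force: [0.0, -5.3, 8.9]
finger_force: 60.6
tcp_pos: [0.6047, 0.1048, 0.0709]
wrist_force: [-2.5, -6.8, 8.6]
finger_force: 60.8
tcp_pos: [0.6047, 0.1048, 0.0709]
tcp_rot: [0.003, 0.789, 0.614, -0.001]
wrist_force: [-4.6, -8.2, 10.4]
finger_force: 61.0
```

Contact: the position has stalled while the force grows. Pressing more firmly now, along with a bit more down.

```bash
python3 -m pendant '[[0.001,0,0,0,0,0,0],[0.002,0,0,0,0,0,0],[0.003,0,0.0005,0,0,0,0],[0.003,0,0.0005,0,0,0,0],[0.003,0,0.0005,0,0,0,0]]'| egrep 'pos|force|rot'; python3 m.py w5; python3 - <<'E'
from h import *
snap('sc5','scene'); a=cv2.resize(load('sc5')['p'][140:290,260:440,::-1],(480,400),interpolation=cv2.INTER_CUBIC)
cv2.imwrite('pics/m5.png',np.hstack([a,load('w5')['p'][:,180:500,::-1]]))
E
```

```text
tcp_pos: [0.6047, 0.1049, 0.0709]
tcp_rot: [0.004, 0.79, 0.613, -0.003]
wrist_force: [-8.1, -14.3, 17.0]
finger_force: 62.1
heading 75.64554073757479 toolz [ 0.   -0.01 -1.  ] F [ -8.15 -14.34  16.99] [-2.44  1.42  0.05] z 0.070869032200453
wall (np.float64(2.321463219099955), array([ 55.15, -22.2 ,  21.06]), 226)
wall (np.float64(-3.6966695187904675), array([54.87, 19.8 , 20.96]), 238)
post face (np.float64(-0.10006181507762957), array([52.76, -0.32, 68.74]), 2215) yaw 0.21919626164625977
blade back (np.float64(-24.093471609068168), array([17.29,  0.03, 96.8 ]), 694)
8 0 
27 0 
45 0 
70 9 19.147362878183575
foot top (np.float64(0.14113190389499616), array([-74.56,  -9.41,  26.93]), 143)
```

View pics/m5.png

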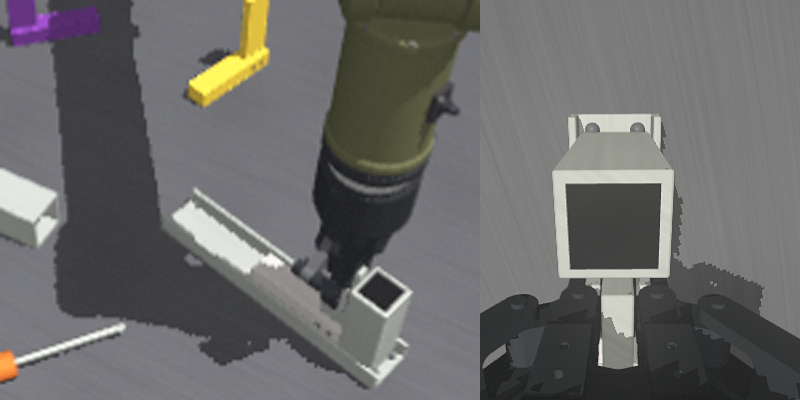

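The back is on the post (face at 16.8 mm from the TCP, back at 16.7). The push is 16 N, but the arm's give has pitched the tool slightly, so I'll check that against the foot being flat.

```bash
cat > f.py <<'E'
from h import *
from scipy.spatial.transform import Rotation as R
s=bot.sense(); M=R.from_quat(s['tcp_rot'],scalar_first=True).as_matrix(); a=np.radians(76.1)
X=np.array([np.cos(a),np.sin(a),0]);Y=np.array([np.sin(a),-np.cos(a),0])
print('tip lean fwd deg %.2f lat %.2f'%tuple(np.degrees([M[:,2]@X,M[:,2]@Y])),'F fwd %.1f lat %.1f up %.1f'%(s['wrist_force']@X,s['wrist_force']@Y,s['wrist_force'][2]),'M about lat %.2f fwd %.2f'%(s['ft_torque']@Y,s['ft_torque']@X),'grip',s['finger_force'],s['t'])
C=cloud(load('sc5')).reshape(-1,3);C=C[~np.isnan(C[:,0])]
E
python3 f.py
python3 - <<'E'
from h import *
a=np.radians(76.0);X=np.array([np.cos(a),np.sin(a)]);Y=np.array([np.sin(a),-np.cos(a)])
for n,c in(('w3',(.5846,.0224)),('w4',(.6004,.0799)),('w5',(.6047,.1049))):
    C=cloud(load(n)).reshape(-1,3);C=C[~np.isnan(C[:,0])]; L=np.c_[(C[:,:2]-c)@X,(C[:,:2]-c)@Y,C[:,2]]*1000
    for x0,x1 in((-85,-75),(-75,-65),(-65,-50),(-50,-30)):
        q=L[(L[:,0]>x0)&(L[:,0]<x1)&(abs(L[:,1])<11)&(L[:,2]>18)&(L[:,2]<33)]; print(n,x0,len(q),np.round(np.median(q[:,2]),2) if len(q) else '')
    t=L[(L[:,0]>-16)&(L[:,0]<19)&(abs(L[:,1])<5)&(L[:,2]>95)&(L[:,2]<112)]
    print('blade top',len(t),np.median(t[:,2]),np.degrees(np.polyfit(t[:,0],t[:,2],1)[0]))
E
```

```text
tip lean fwd deg -0.55 lat 0.15 F fwd -15.8 lat -4.4 up 16.9 M about lat -2.71 fwd 0.82 grip 62.05361187458038 10.5833
w3 -85 41 26.15
w3 -75 65 26.44
w3 -65 8 26.36
w3 -50 0 
blade top 2890 106.07680779572831 -8.553331093708966
w4 -85 53 26.62
w4 -75 65 26.7
w4 -65 11 26.69
w4 -50 0 
blade top 2925 106.09823124216473 -8.757732797808602
w5 -85 53 26.96
w5 -75 63 27.08
w5 -65 8 27.11
w5 -50 0 
blade top 3016 106.03641208889672 -11.698697182197554
```

The tail has risen about 0.7 mm (0.55° nose-down), matching the tool pitch. I'll pitch the tool back (+ay) while pressing.

```bash
python3 -m pendant '[[0,-0.0005,0,0,0.2,0,0],[0,-0.001,0,0,0.4,0,0],[0,-0.001,0,0,0.6,0,0],[0,-0.001,0,0,0.6,0,0],[0,-0.001,0,0,0.6,0,0]]'| egrep 'pos|force|rot'; python3 f.py; cat > g.py <<'E'
from h import *
import sys
n=sys.argv[1]; c=bot.sense()['tcp_pos'][:2]; snap(n,'wrist')
a=np.radians(76.0);X=np.array([np.cos(a),np.sin(a)]);Y=np.array([np.sin(a),-np.cos(a)])
C=cloud(load(n)).reshape(-1,3);C=C[~np.isnan(C[:,0])]; L=np.c_[(C[:,:2]-c)@X,(C[:,:2]-c)@Y,C[:,2]]*1000
for x0,x1 in((-85,-75),(-75,-65)):
    q=L[(L[:,0]>x0)&(L[:,0]<x1)&(abs(L[:,1])<11)&(L[:,2]>18)&(L[:,2]<33)]; print('tail z',x0,len(q),np.median(q[:,2]))
E
python3 g.py w6
```

```text
tcp_pos: [0.6047, 0.105, 0.0709]
tcp_rot: [0.001, 0.79, 0.613, 0.002]
wrist_force: [-4.2, -13.2, 14.3]
finger_force: 61.5
tip lean fwd deg 0.09 lat 0.27 F fwd -13.8 lat -0.9 up 14.3 M about lat -2.94 fwd 0.25 grip 61.53324007987976 11.0
tail z -85 49 26.52981907261953
tail z -75 70 26.627309315752136
```

Better. I'll add a little more pitch and press harder.

```bash
python3 -m pendant '[[0.001,0,0,0,0.2,0,0],[0.002,0,0,0,0.4,0,0],[0.003,0,0.0005,0,0.6,0,0],[0.003,0,0.0005,0,0.6,0,0],[0.003,0,0.0005,0,0.6,0,0]]'| egrep 'pos|force|rot'; python3 f.py; python3 g.py w7
```

```text
tcp_pos: [0.6049, 0.1051, 0.0708]
tcp_rot: [-0.001, 0.79, 0.613, 0.004]
wrist_force: [-7.6, -18.0, 20.0]
finger_force: 62.5
tip lean fwd deg 0.42 lat 0.22 F fwd -19.3 lat -3.1 up 20.0 M about lat -4.29 fwd 0.76 grip 62.51846194267273 11.4667
tail z -85 53 26.55144774349158
tail z -75 67 26.72946770331322
```

```bash
python3 -m pendant '[[0.001,-0.0005,0,0,0.1,0,0],[0.002,-0.0005,0,0,0.3,0,0],[0.002,-0.0005,0,0,0.3,0,0],[0.002,-0.0005,0,0,0.3,0,0],[0.002,-0.0005,0,0,0.3,0,0],[0.002,-0.0005,0,0,0.3,0,0]]'| egrep 'pos|force|rot|width'; python3 f.py; python3 g.py w8; python3 - <<'E'
from h import *
snap('sc8','scene'); c=bot.sense()['tcp_pos'][:2]
a=np.radians(76.0);X=np.array([np.cos(a),np.sin(a)]);Y=np.array([np.sin(a),-np.cos(a)])
C=cloud(load('sc8')).reshape(-1,3);C=C[~np.isnan(C[:,0])]; L=np.c_[(C[:,:2]-c)@X,(C[:,:2]-c)@Y,C[:,2]]*1000
for x0,x1 in((-84,-65),(-65,-45),(-45,-25),(-25,-5),(-5,15)):
    w=L[(L[:,0]>x0)&(L[:,0]<x1)]
    q=w[(abs(w[:,1])<10)&(w[:,2]>21)&(w[:,2]<30)]; v=w[(abs(w[:,1])<27)&(abs(w[:,1])>18)&(w[:,2]>16)&(w[:,2]<24)]
    print(x0,len(q),np.median(q[:,2]) if len(q) else '','wall',len(v),np.median(v[:,2]) if len(v) else '')
E
```

```text
tcp_pos: [0.6049, 0.1051, 0.0708]
tcp_rot: [-0.001, 0.791, 0.612, 0.005]
wrist_force: [-8.7, -22.0, 21.6]
width: 0.0092
finger_force: 62.8
tip lean fwd deg 0.56 lat 0.23 F fwd -23.4 lat -3.2 up 21.6 M about lat -5.03 fwd 0.81 grip 62.80301570892334 12.0167
tail z -85 55 26.35507515986124
tail z -75 67 26.5561923090053
-84 53 26.08870140490771 wall 32 20.223663494622848
-65 61 25.57160407046666 wall 13 19.672642785767856
-45 65 25.8448805521192 wall 20 20.267029470740937
-25 40 25.515387843572377 wall 13 19.801067366477465
-5 24 26.066021756103176 wall 17 19.423253214270186
```

The foot is level along its whole length, the back is seated and the push is 23 N. A short hold to check it is steady, then I'll hand in.

```bash
python3 -m pendant '[[0,0,0,0,0,0,0],[0,0,0,0,0,0,0],[0,0,0,0,0,0,0],[0,0,0,0,0,0,0],[0,0,0,0,0,0,0],[0,0,0,0,0,0,0]]'| egrep 'pos|force|rot|width'; python3 f.py; python3 -c "
from bench import bot
print(bot.close_job())"
```

```text
tcp_pos: [0.6049, 0.1051, 0.0708]
tcp_rot: [-0.002, 0.791, 0.612, 0.005]
wrist_force: [-9.1, -21.8, 21.4]
width: 0.0093
finger_force: 62.8
tip lean fwd deg 0.56 lat 0.23 F fwd -23.3 lat -3.7 up 21.4 M about lat -5.05 fwd 0.88 grip 62.803473472595215 12.6167
the job is handed in; nothing more can be done
None
```

The job is handed in at about 12.6 s: the bare-metal square was set down about 85 mm short of the post and slid along the channel floor to it, and is still gripped and pressing at about 23 N, with the foot measuring flat to within noise; the back's flatness on the post is inferred from the forces and foot level, since the contact itself was hidden from the cameras.

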